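# Open the empty pump bottle for refilling

## Task

The clear plastic pump bottle standing in the bamboo caddy is empty and has to be refilled: first press its pump fully down and let it spring back, then unscrew the tight pump collar anticlockwise while the caddy keeps the bottle from turning, and stop turning as soon as the thread lets go. Lift the collar with its pump straight off and finish while still holding it, upright and still, two or three centimetres clear above the bottle's mouth. The bottle stays standing in the caddy and nothing else on the board is disturbed.

Things in the scene. Friction and masses are not known exactly. Their poses are not given: they have to be found in the camera images.
- caddy: Bamboo caddy fixed to the board: a 6 mm floor and 6 mm walls, 48 mm high, two open bays side by side. Origin: under the centre of the bottle bay (79 mm along its x by 59 mm along its y, inside), on the board. Its second bay (79 x 50 mm) lies on the +y side, centre at y = +60.5 mm. Overall it reaches from -45.5 to +45.5 mm in x and from -35.5 to +91.5 mm in y.
- bottle: Loose clear bottle, about 160 g, in the caddy's bottle bay with 1.5 mm play each side: it turns only 3 or 4 degrees, but lifts straight out. Origin: centre of its underside (6 mm above the board); z up, x along its long side. Body 76 (x) by 56 (y) mm, flat shoulder at 92 mm, round neck of radius 17.5 mm to the mouth at 128 mm, with two quick-thread ramps hidden in the collar.
- bottle_mouth (a point): Centre of the bottle's open mouth, the rim of the neck, 128 mm above the bottle's origin.
- cap: The pump collar: round ribbed white screw cap, 58 mm across (59 over the ribs), 28 mm high, carrying the pump; about 90 g in all. Origin: centre of its lower edge, 107 to 108 mm above the bottle's origin when screwed on. z up, x towards the spout. Screw angle = its yaw minus the bottle's, growing anticlockwise from above; -0.25 to 0.25 rad at the start (spout roughly along the bottle's +x).
- cap_grip (a point): On the collar's axis, 17 mm above its origin: grip here across the collar's y axis (spout between the fingers), about 60 N. A sprung gasket (16 N) makes the thread tight: 0.25 N m to turn. It rises 1 mm and lets go at screw angle 0.9 rad, then the gasket lifts it 3 to 4 mm in all; free until 2.4 rad, where it catches again. Hard stop at -0.4. Lifted too early, it takes the bottle along.
- pump (a joint): Travel of the pump plunger in m: 0 up, 0.008 fully down. A spring pushes it up: 2 N at the start of the stroke, 4.5 N at the bottom; 6 N presses it fully.
- pump_top (a point): Centre of the flat round top (29 mm across) of the pump head, 56 mm above the collar's origin when the pump is up; presses straight down. The head is 10 mm thick, on a stem of 12 mm diameter over a fixed 22 mm boss 8 mm high on the collar.
- spout_tip (a point): End of the spout, 47 mm from the collar's axis along the collar's +x and 50 mm above the collar's origin (pump up); the spout is 12 mm wide and moves with the pump head.
- glass: Empty steel drinking glass, 68 mm across, 95 mm high, standing beyond the caddy. Origin: centre of its underside. Leave it alone.
- coaster: Round bamboo coaster, 94 mm across, 6 mm thick, flat on the board on the robot's side of the caddy. Origin: centre of its underside. Leave it alone.
- striker: Black acrylic carrom striker, disc of 41 mm, 9 mm thick, flat on the board. Origin: centre of its underside. Leave it alone.
- tin: Small round closed tin, 66 mm across, 25 mm high, on the board. Origin: centre of its underside. Leave it alone.
- man_a: Wooden carrom man, disc of 32 mm, 8 mm thick, lying in the caddy's second bay. Leave it alone.
- man_b: Wooden carrom man, disc of 32 mm, 8 mm thick, on the board, to the robot's left. Leave it alone.
- man_c: Dark wooden carrom man, disc of 32 mm, 8 mm thick, on the board, to the robot's right. Leave it alone.

How it is judged:
By the outcome, as a careful person would: the job done as asked, in the order asked, and still so for the second after the job is handed in, while the arm keeps its last pose, push and grip.
It also fails if it takes over 48 s, if anything falls off the work surface, if the arm or the gripper's body presses on something with over 40 N, if the wrist force passes 120 N, or if a joint passes its speed limit or range.

## Robot

A 7-joint arm with a two-finger parallel gripper is mounted at the origin on the work surface. World frame = base frame: x ahead of the robot, y to its left, z up, the work surface at z = 0. Lengths are in m, angles in rad, forces in N, time in s.
With the tool pointing down it reaches from about 0.4 to 0.85 m from the base axis. Payload 10.4 kg.
Tool frame: the origin (TCP) lies on the centre line of the jaws, within the pads' length; the fingertips stand 22 mm ahead of it and the grasp point (between the pads) lies 3 mm ahead of it; z points along the fingers, y is the line along which they close (so a half turn about z gives the same grasp; the last joint's range is limited). The gripper opens to 87 mm and grips with 3 to 60 N. Pads are 19 mm wide; open, the fingers measure 117 mm over their backs; the gripper's body (75 mm by 190 mm) begins 51 mm behind the grasp point.
Start: joints at [1.236, 0.332, -0.065, 1.46, 0.022, 1.35, -0.088], TCP at [0.192, -0.595, 0.211] pointing down, gripper open.
Joint ranges: [-2.6, 2.6], [-0.5, 2.12], [-1.47, 1.34], [0.16, 2.42], [-1.27, 4.41], [0.06, 2.06], [-2.6, 2.6]. Speed limits (rad/s): [2.22, 2.22, 2.79, 2.79, 3.14, 3.14, 3.14].

## Interface

Orientations are given as a unit quaternion [x, y, z, w].
In Python, from bench import r gives the robot as it stands.
- The arm moves only by the shell command python3 jog.py [FORCE], which reads ROWS from standard input. ROWS is one flat JSON list of numbers that holds 1 to 12 rows one after another, with no inner brackets; each row has 5 numbers: dx, dy, dz in parts of the range, where 1.0 means 0.6 m, then a turn about the tool's z in shares of pi rad (1.0 is pi rad), then the finger opening in m; each row is the pose to reach, as a shift and turn from the pose commanded when the command began, along the tool's axes at that moment; what a row does not reach only later rows make up. A row lasts 1/10 s, in which the tool goes at most 0.05 m and 0.15 rad, less where a joint would pass 70% of its speed; a pose out of reach is approached as far as the arm can. The fingers move at their own pace and stop on an object; FORCE is the grip in N (left out, the last holds). Time passes only in rows, so rows that do not move let the fingers close. It prints the time, the measured TCP pose, the force, the opening and the grip force at its end. A shift or turn number past 1, either way, is cut back to 1. Input that does not fit is refused with a message, and nothing moves.
- r.read_state(): the state, without advancing time (a new reading comes with each control period).
- r.camera(name): name is "side" or "top"; returns a dict with "img" (400x640x3 uint8, red, green, blue), "fx", "fy", "cx", "cy" (pixels), "pose" (4x4, takes a point from camera to world coordinates). Camera axes: x right, y down, z forward; pixel columns grow to the right and rows downward; lengths in m; the calibration is good to about 2 mm. A picture is of the moment at which its call begins. There is no depth.
- r.close_job(): hands the job in; it is judged then, once.
The state is a dict: "time": time; "joint_positions": joint angles; "joint_vel": joint speeds; "joint_torque": joint torques, N m; "ee_pos": TCP position; "eef_rot": TCP orientation; "ft_force": force on the tool from outside, world axes, zero at the start; "torque": the same for the moment, N m; "width": finger opening in m; "grip_force": force on a finger pad.
Only numpy, scipy, OpenCV 4.12 (cv2) and the standard library are available. Lean on these libraries where they do the work, as an engineer would, in place of code of your own. Each camera call takes 0.05 s, during which the arm holds its last target. There are 200 camera calls.

## Working session

There is one attempt and no reset: what is moved stays moved. The work goes in short steps, Python scripts to look and compute and a shell command to move; the robot and the scene stay as the last step left them, time stands still between calls to the robot, and variables do not carry over. Pictures are saved under pics/ and viewed, at most 10 in all, crops included, and the job is handed in when it is done.

```bash
ls; mkdir -p pics
python3 - <<'E'
from bench import r
import cv2,numpy as np
s=r.read_state();print({k:np.round(v,3).tolist() for k,v in s.items()})
for n in("top","side"):
    c=r.camera(n);cv2.imwrite(f"pics/{n}0.png",c["img"][:,:,::-1]);print(n,c["fx"],c["fy"],c["cx"],c["cy"],np.round(c["pose"],4).tolist())
E
```

```text
bench.py
jog.py
pics
{'time': 0.0, 'joint_positions': [1.236, 0.333, -0.065, 1.461, 0.022, 1.35, -0.089], 'joint_vel': [-0.001, 0.002, -0.0, -0.002, -0.0, 0.002, 0.002], 'joint_torque': [0.0, -62.325, 0.025, -38.991, -0.061, 0.039, 0.0], 'ee_pos': [0.192, -0.594, 0.21], 'eef_rot': [0.988, 0.155, -0.0, -0.001], 'ft_force': [0.121, -0.627, -0.554], 'torque': [-0.012, 0.004, 0.014], 'grip_force': 0.0, 'width': 0.087}
top 382.7747005199581 382.7747005199581 319.1470900729072 196.53479020976914 [[0.0064, -0.988, 0.1541, 0.3095], [-0.9997, -0.0028, 0.0237, -0.0157], [-0.0229, -0.1542, -0.9878, 1.0098], [0.0, 0.0, 0.0, 1.0]]
side 414.2181493854128 414.2181493854128 317.37511972429905 202.27237267524123 [[-0.8964, -0.276, 0.3467, 0.0912], [-0.4429, 0.5296, -0.7235, 0.7716], [0.0161, -0.8021, -0.597, 0.7622], [0.0, 0.0, 0.0, 1.0]]
```

View pics/top0.png

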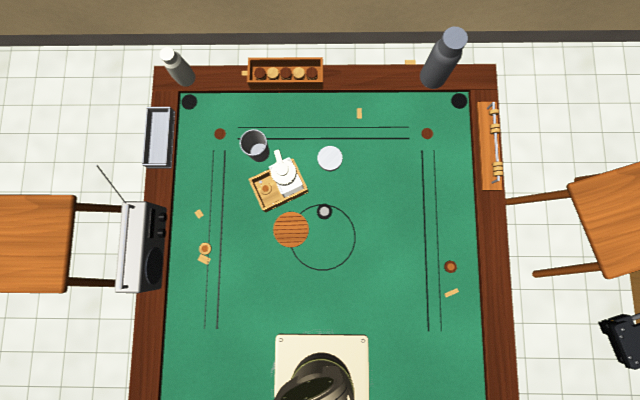

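View pics/side0.png

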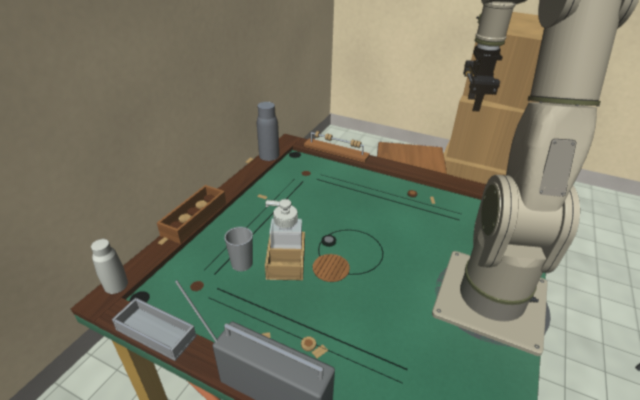

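The top view shows the cap around (285,173) with its spout running to about (278,153), the caddy around (278,185), the glass at (253,143) and the tin at (330,158). In the side view the pump is around (286,207) with its spout tip near (268,203). I'll enlarge both next.

Run:
```python
import cv2,numpy as np
a=cv2.imread("pics/top0.png")[140:220,240:315];b=cv2.imread("pics/side0.png")[192:292,250:325]
a=cv2.resize(a,None,fx=5,fy=5,interpolation=cv2.INTER_NEAREST);b=cv2.resize(b,None,fx=5,fy=5,interpolation=cv2.INTER_NEAREST)
a=cv2.copyMakeBorder(a,0,100,0,0,0);im=np.hstack([a,b])
for k in range(0,750,50):cv2.putText(im,str(([240,250][k>=375])+(k%375)//5),(k,495),0,.3,(0,0,255),1)
for k in range(0,500,50):
    cv2.putText(im,str(140+k//5),(0,k+8),0,.3,(0,0,255),1);cv2.putText(im,str(192+k//5),(725,k+8),0,.3,(0,0,255),1)
cv2.imwrite("pics/crop0.png",im)
```

```text
(no output)
```

View pics/crop0.png

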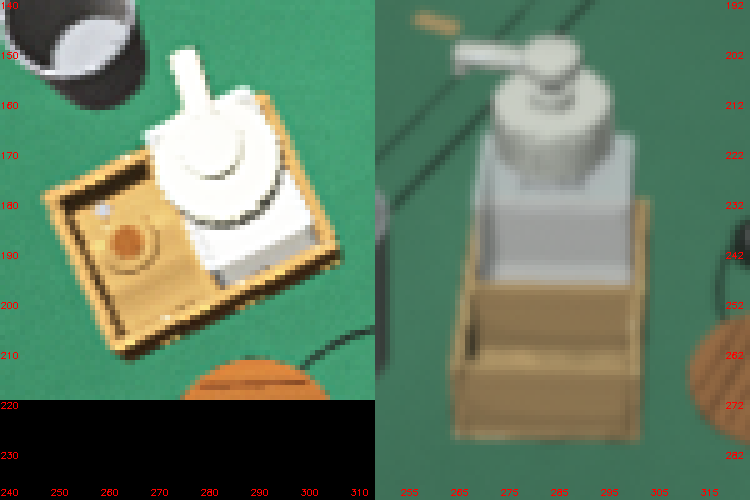

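The crop shows these features, in full-image pixels:
- **Top view:** the pump head centre is about (283,170.3), the spout tip is at (277,150), and the caddy rim corners are (248.4,179), (293,158.6), (307.6,190) and (263.6,209.6).
- **Side view:** the head top centre is about (285.2,201.5) and the spout end is about (266.4,202.5).

```bash
cat > h.py <<'E'
import numpy as np,cv2
from bench import r
def cam(n,img=False):
    return r.camera(n)
def ray(c,u,v):
    P=np.array(c["pose"]);d=P[:3,:3]@np.array([(u-c["cx"])/c["fx"],(v-c["cy"])/c["fy"],1]);return P[:3,3],d/np.linalg.norm(d)
def plane(c,u,v,z):
    o,d=ray(c,u,v);return o+d*(z-o[2])/d[2]
def tri(c1,p1,c2,p2):
    o1,d1=ray(c1,*p1);o2,d2=ray(c2,*p2);A=np.array([d1,-d2]).T
    t=np.linalg.lstsq(A,o2-o1,rcond=None)[0];a=o1+t[0]*d1;b=o2+t[1]*d2;return (a+b)/2,np.linalg.norm(a-b)
def proj(c,p):
    P=np.linalg.inv(np.array(c["pose"]));q=P[:3,:3]@p+P[:3,3];return np.round([c["fx"]*q[0]/q[2]+c["cx"],c["fy"]*q[1]/q[2]+c["cy"]],1)
E
python3 - <<'E'
from h import *
np.set_printoptions(precision=4,suppress=True)
t=cam("top");s=cam("side")
print("head",tri(t,(283,170.3),s,(285.2,201.5)));print("spout",tri(t,(277,150),s,(266.4,202.5)))
R=np.array([plane(t,*p,.048) for p in[(248.4,179),(293,158.6),(307.6,190),(263.6,209.6)]])
print(R[:,:2]);print([np.linalg.norm(R[i]-R[i-1]) for i in range(4)])
S=np.array([plane(s,250+(x-375)/5,192+y/5,.048) for x,y in[(450,367),(640,375),(648,198)]]);print("side rim",S[:,:2])
print("collar top at z.142 via top", plane(t,283.6,172.,.142), "head z.17",plane(t,283,170.3,.17),plane(s,285.2,201.5,.17))
# white masks: head + spout
a=t["img"][148:160,270:290].astype(int).min(2);print(a)
E
```

```text
head (array([0.5022, 0.0869, 0.1702]), np.float64(0.0046294347212957904))
spout (array([0.5492, 0.1018, 0.1618]), np.float64(0.0006135974146735514))
[[0.5047 0.1897]
 [0.5587 0.0756]
 [0.4763 0.0369]
 [0.4256 0.1481]]
[np.float64(0.08936751697779091), np.float64(0.12621488642234532), np.float64(0.09102523770375577), np.float64(0.12229646416402105)]
side rim [[0.5051 0.1906]
 [0.4218 0.1538]
 [0.4785 0.0377]]
collar top at z.142 via top [0.5023 0.088  0.142 ] head z.17 [0.5    0.0861 0.17  ] [0.5049 0.0868 0.17  ]
[[ 66  67  65  66  67  57  56  57  66  59  64  66  67  70  70  69  67  70
   69  70]
 [ 70  72  70  64  61  74 101 144 137  60  61  67  67  70  68  67  71  70
   69  68]
 [ 66  68  66  66 126 211 252 255 255 133  61  60  70  70  70  68  68  70
   70  70]
 [ 65  66  62  99 231 255 255 255 254 198  76  59  67  68  67  69  69  71
   71  68]
 [ 68  69  61  81 219 255 254 252 255 231  79  59  68  70  69  68  69  72
   70  68]
 [ 69  69  58  78 221 255 254 251 255 248 117  58  67  69  68  72  68  71
   71  65]
 [ 69  70  64  63 146 246 255 252 253 250 177  70  64  67  68  68  68  69
   71  69]
 [ 67  70  63  59  84 219 255 253 252 253 214  75  58  68  69  68  67  66
   64  67]
 [ 70  66  67  62  79 217 255 254 252 255 244 104  57  66  65  65  60  64
   76  72]
 [ 70  72  66  67  64 149 246 255 252 253 245 145  61  61  57  59  82 140
  187 167]
 [ 68  70  69  67  62 108 237 255 253 252 251 197  67  51  80 138 223 255
  255 248]
 [ 68  63  69  67  59  80 216 255 253 252 254 231 106 148 232 255 255 243
  234 232]]
```

Run:
```python
from h import *
np.set_printoptions(precision=4,suppress=True)
A=np.array([[45.5,91.5],[45.5,-35.5],[-45.5,-35.5],[-45.5,91.5]])/1e3
T=np.array([[.5047,.1897],[.5587,.0756],[.4763,.0369],[.4256,.1481]]);S=np.array([[.5051,.1906],[.4785,.0377],[.4218,.1538]])
X=np.vstack([A,A[[0,2,3]]]);Y=np.vstack([T,S]);mx,my=X.mean(0),Y.mean(0)
U,s,V=np.linalg.svd((X-mx).T@(Y-my));R=V.T@U.T;o=my-R@mx
print("caddy",o,np.arctan2(R[1,0],R[0,0]),"res",(X@R.T+o-Y)*1e3)
t=cam("top");s=cam("side")
for c in (t,s):
  print("pred head",proj(c,np.array([*o,.1695])),"with .502,.087",proj(c,np.array([.502,.087,.1695])))
# spout axis line from top: column midpoints
im=t["img"].astype(int).min(2);pts=[]
for v in range(151,158):
  row=im[v,268:284].astype(float)-66;pts.append(plane(t,(row*np.arange(268,284)).clip(0).sum()/row.clip(0).sum() if 0 else np.average(np.arange(268,284),weights=row.clip(8)-8),v,.1655))
p=np.array(pts)[:,:2];d=np.linalg.svd(p-p.mean(0))[2][0];print(p,"spout yaw",np.arctan2(d[1],d[0]),"tip yaw",np.arctan2(.1018-.087,.5492-.502))
# line offset from candidate centres
n=np.array([-d[1],d[0]])
for q in (o,np.array([.502,.087])):print((q-p.mean(0))@n)
s=r.read_state();print(s["ee_pos"],s["eef_rot"])
# side mask for spout/head tip rows
g=im=cam("side")["img"].astype(int).min(2);print(g[196:214,263:296])
```

```text
caddy [0.5033 0.0882] 0.442567419082503 res [[ 0.509   0.6685]
 [ 0.8981  0.0043]
 [ 1.0655 -0.2674]
 [-2.6236  3.2968]
 [ 0.109  -0.2315]
 [-1.1345 -1.0674]
 [ 1.1764 -2.4032]]
pred head [282.1 168.9] with .502,.087 [282.6 169.5]
pred head [285.5 202.2] with .502,.087 [286.2 202. ]
[[0.5461 0.1029]
 [0.5437 0.1024]
 [0.5414 0.1019]
 [0.539  0.101 ]
 [0.5367 0.1001]
 [0.5343 0.0995]
 [0.532  0.0987]] spout yaw -2.8473316410432354 tip yaw 0.3038496534108903
0.001815563096987047
0.002591428006730013
[ 0.1917 -0.5948  0.2109] [ 0.9879  0.1553 -0.0001 -0.0002]
[[ 99  97  98  95  84  69  67  67  66  67  67  66  65  60  55  59  64  66
   66  67  66  67  67  64  59  53  55  62  65  66  66  66  66]
 [ 99  99  99  97  95  70  67  66  67  67  67  64  59  55  59  64  67  67
   68  67  69  70  69  62  54  54  62  65  66  66  66  66  67]
 [ 95  96  97  95  84  71  69  68  67  67  65  60  56  59  64  66  68  70
   75  82  88  94  92  79  72  72  69  67  66  67  66  67  67]
 [ 85  93  94  92  95  93  90  87  82  79  75  68  70  72  71  70  73  86
  109 130 138 143 142 133 128 120  94  74  67  67  6
[... 1229 characters left out ...]
4 192 179 148]
 [ 59  58  60  64  66  66  66  66  66  68  84 124 168 188 194 195 195 193
  187 173 139 119 112 112 133 163 168 187 194 194 194 190 176]
 [ 57  59  63  65  66  65  66  66  66  71 104 158 187 194 195 195 194 192
  186 181 161 147 140 141 154 164 162 185 194 194 195 193 187]
 [ 60  63  64  66  66  66  66  67  66  73 121 179 194 195 195 195 194 185
  171 176 177 177 173 166 162 147 146 182 194 195 195 195 191]
 [ 63  64  65  65  66  66  66  66  64  69 120 179 194 195 195 195 193 185
  167 163 165 170 165 152 140 131 148 184 194 195 195 195 191]
 [ 65  65  65  65  66  66  65  63  58  64 116 174 192 195 195 195 194 188
  175 170 164 162 158 148 139 149 169 189 195 195 194 193 185]]
```

```bash
cat >> h.py <<'E'
from scipy.spatial.transform import Rotation as Ro
def to(*pts,yaw=None):
    s=r.read_state();R=Ro.from_quat(s["eef_rot"]).as_matrix();print("t",s["time"],"ee",np.round(s["ee_pos"],4),"yaw",round(np.arctan2(R[1,0],R[0,0]),4),"F",np.round(s["ft_force"],1),"w",s["width"],"q7",round(s["joint_positions"][6],2))
    for p in pts:print("tool shift",np.round(R.T@(np.array(p)-s["ee_pos"]),4))
E
python3 -c "
from h import *
to((.46,-.25,.25),(.5035,.0888,.25))"
```

```text
t 0.35 ee [ 0.1917 -0.5948  0.211 ] yaw 0.3118 F [-0.1  0.  -0.6] w 0.08677879156997545 q7 -0.09
tool shift [ 0.3611 -0.2459 -0.039 ]
tool shift [ 0.5065 -0.555  -0.0389]
```

The manual's scale: shifts go in shares of 0.6 m and turns go in shares of pi rad. Converting my numbers, 0.386 m is 0.6433, 0.368 m is 0.6133.

```bash
echo '[0.06,-0.0417,-0.0167,0,0,0.12,-0.0833,-0.0333,0,0,0.18,-0.1233,-0.05,0,0,0.24,-0.1633,-0.065,0,0,0.3,-0.205,-0.065,0,0,0.36,-0.2467,-0.065,0,0,0.42,-0.2867,-0.065,0,0,0.48,-0.3267,-0.065,0,0,0.5417,-0.3683,-0.065,0,0,0.5833,-0.425,-0.065,0,0,0.6133,-0.4833,-0.065,0,0,0.6433,-0.5417,-0.065,0,0]' | python3 jog.py 20; python3 -c "
from h import *
to((.5035,.0888,.25),(.5035,.0888,.2))"
```

```text
time: 1.55
ee_pos: [0.4597, -0.1654, 0.2502]
eef_rot: [0.988, 0.155, 0.0, 0.0]
ft_force: [-0.0, 0.8, -0.4]
width: 0.0026
grip_force: 0.0
t 1.55 ee [ 0.4597 -0.1654  0.2502] yaw 0.3122 F [-0.   0.8 -0.4] w 0.0026167038052170625 q7 -1.02
tool shift [ 1.198e-01 -2.284e-01  1.000e-04]
tool shift [ 0.1198 -0.2284  0.0501]
```

In the tool's units: -0.23 m is -0.3833, 0.1205 m is 0.2008, 0.015 rad is 0.0048.

```bash
echo '[0.0333,-0.0633,0,0,0,0.0667,-0.1283,0,0,0,0.1,-0.1917,0,0,0,0.1333,-0.255,0,0,0,0.1667,-0.3167,0.0167,0,0,0.2008,-0.3833,0.05,0.0048,0,0.2008,-0.3833,0.075,0.0048,0,0.2008,-0.3833,0.075,0.0048,0]' | python3 jog.py
python3 - <<'E'
from h import *
to((.5035,.0888,.1915))
ims=[]
for n,u,v in(("top",282,168),("side",284,195)):
    c=r.camera(n);ims.append(cv2.resize(c["img"][v-45:v+45,u-40:u+40,::-1],None,fx=5,fy=5,interpolation=cv2.INTER_NEAREST));print(proj(c,np.array([.5035,.0888,.1695])))
cv2.imwrite("pics/c1.png",np.hstack(ims))
E
```

```text
time: 2.35
ee_pos: [0.5023, 0.0894, 0.2032]
eef_rot: [0.989, 0.149, -0.002, -0.0]
ft_force: [-0.9, -1.2, 0.1]
width: 0.0006
grip_force: 0.0
t 2.35 ee [0.5023 0.0894 0.2032] yaw 0.2993 F [-0.9 -1.2  0.1] w 0.0005766628168310056 q7 -1.61
tool shift [0.001  0.0009 0.0117]
[281.9 168.8]
[285.3 202.3]
```

View pics/c1.png

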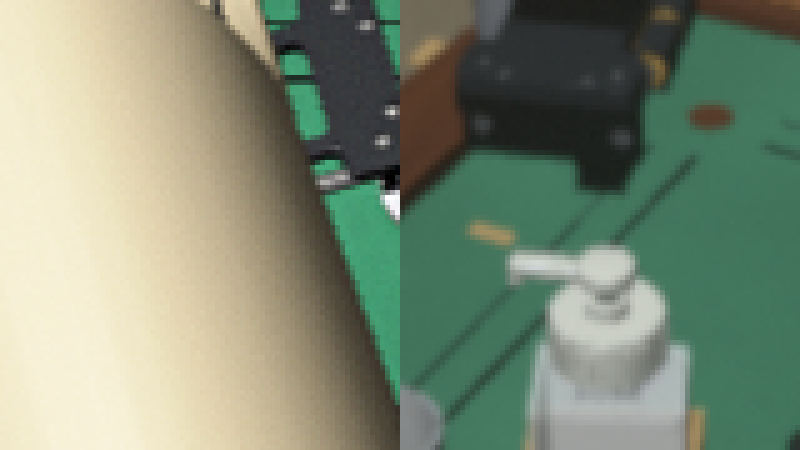

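In the side half, the fingertip's lower end is at about (285.2,187.4) and the pump head top is at (285.2,201). They line up laterally, and I'll check the vertical gap.

Run:
```python
from h import *
to((.5035,.0888,.1915))
c=r.camera("side")
for p in((.5023,.0894,.181),(.5023,.0894,.2032),(.5035,.0888,.1695)):
    print(proj(c,np.array(p)))
b=c["img"][150:202,275:296].astype(int).min(2);print(b[26:50])
```

```text
t 2.45 ee [0.5036 0.0876 0.2054] yaw 0.2955 F [ 0.9 -0.  -0.1] w 9.038600778352277e-05 q7 -1.61
tool shift [ 0.0002 -0.0012  0.0139]
[285.4 198.7]
[285.2 191. ]
[285.3 202.3]
[[ 29  29  29  28  29  30  28  29  29  29  35  47  59  60  50  35  32  44
   61  66  67]
 [ 30  29  28  29  29  28  29  28  29  29  34  47  61  63  53  37  31  44
   61  65  67]
 [ 28  28  30  29  29  28  29  29  29  29  30  40  52  58  46  34  32  42
   58  63  65]
 [ 29  29  29  29  30  29  29  29  28  29  28  32  42  49  39  30  31  39
   52  58  64]
 [ 34  34  33  31  30  29  27  29  29  29  29  29  31  34  31  29  31  39
   53  62  66]
 [ 51  49  48  42  34  28  28  28  28  29  29  28  29  29  29  29  35  48
   62  65  66]
 [ 64  64  63  57  41  29  28  29  27  26  28  28  28  29  29  34  46  57
   64  66  66]
 [ 69  68  66  61  42  29  29  28  28  29  28  28  28  28  32  43  57  64
   65  66  66]
 [ 69  69  67  61  43  31  28  29  27  27  27  28  28  30  35  50  62  67
   67  67  66]
 [ 69  69  68  60  43  31  29  28  28  28  28  29  28  33  43  57  64  66
   66  67  65]
 [ 68  69  67  62  48  38  34  31  
[... 511 characters left out ...]
7  68  65  63  62  64  67  66  67  67  67  67  66  64  58  52
   56  63  66]
 [ 67  68  67  64  61  61  65  66  67  67  67  67  67  66  63  57  51  54
   62  66  67]
 [ 67  67  64  59  57  64  67  67  67  67  67  67  67  65  58  51  54  62
   66  65  66]
 [ 67  66  59  55  60  65  67  66  67  68  68  67  65  58  52  54  62  66
   67  66  66]
 [ 64  59  54  59  65  67  67  67  67  67  67  65  60  53  55  61  66  67
   67  66  66]
 [ 59  55  59  65  67  68  67  68  70  71  69  62  54  54  63  67  67  67
   67  67  67]
 [ 56  60  65  67  67  70  75  82  88  95  93  80  72  73  69  68  67  67
   67  67  67]
 [ 70  72  71  71  73  86 111 132 140 145 143 134 130 121  95  75  67  67
   67  68  68]]
```

Run:
```python
from h import *
c=r.camera("side")
for p in((.1917,-.5948,.211),(.1917,-.5948,.189),(.1917,-.5948,.262)):
    print(proj(c,np.array(p)))
a=cv2.imread("pics/side0.png")[40:130,440:530]
b=c["img"][130:220,240:330,::-1].copy()
for z in(.2054,.1834,.2554):
    p=proj(c,np.array([.5035,.0878,z]));cv2.circle(b,(int(p[0])-240,int(p[1])-130),1,(0,0,255))
for z in(.211,.189,.262):
    p=proj(c,np.array([.1917,-.5948,z]));cv2.circle(a,(int(p[0])-440,int(p[1])-40),1,(0,0,255))
cv2.imwrite("pics/c2.png",cv2.resize(np.hstack([a,b]),(800,400),interpolation=cv2.INTER_NEAREST))
```

```text
[472.4 107.6]
[470.8 113.8]
[476.2  92.6]
```

View pics/c2.png

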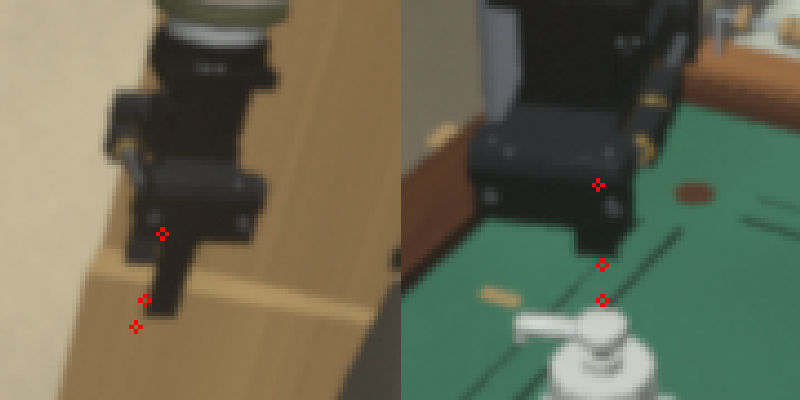

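The pump is centred under the tool laterally, but the fingertip looks higher in the side view than the stated geometry gives. I'll let contact settle the height by descending in small steps and watching the force.

In the tool's units: 0.015 m is 0.025, 0.012 m is 0.02.

```bash
echo '[0,0,0.0067,0,0,0,0,0.0133,0,0,0,0,0.02,0,0,0,0,0.025,0,0,0,0,0.025,0,0]' | python3 jog.py
python3 - <<'E'
from h import *
c=r.camera("side");cv2.imwrite("pics/c3.png",cv2.resize(c["img"][150:220,240:330,::-1],None,fx=6,fy=6,interpolation=cv2.INTER_NEAREST))
to()
E
```

```text
time: 3.05
ee_pos: [0.5033, 0.0886, 0.1896]
eef_rot: [0.989, 0.148, -0.0, 0.0]
ft_force: [0.5, -1.1, -0.2]
width: 0.0005
grip_force: 0.0
t 3.1 ee [0.5034 0.0887 0.1899] yaw 0.2968 F [0.3 0.5 0.3] w 0.0006374561010685174 q7 -1.62
```

View pics/c3.png

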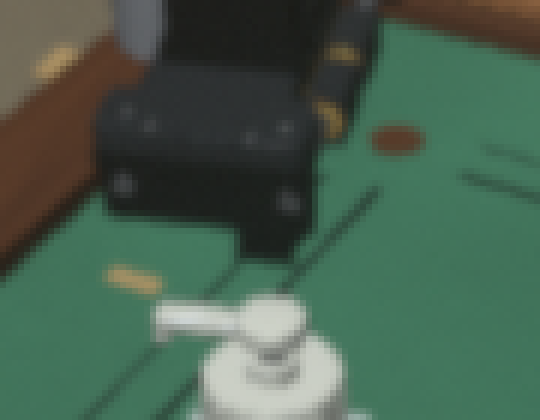

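Run:
```python
from h import *
c=r.camera("side");s=r.read_state();R=Ro.from_quat(s["eef_rot"]).as_matrix();e=np.array(s["ee_pos"])
def w(x,y,z):return e+R@np.array([x,y,z])
for y in(-.095,.095):
  for x in(-.0375,.0375):print("body",x,y,proj(c,w(x,y,-.048)))
for x in(-.0095,.0095):print("tip",proj(c,w(x,0,.022)),proj(c,w(x,-.01,.022)))
t=r.camera("top")
a=cv2.imread("pics/top0.png")[280:400,520:640]
e0=np.array([.1917,-.5948,.211]);print("top start: tcp",proj(t,e0),"tip",proj(t,e0-[0,0,.022]))
R0=Ro.from_quat([.9879,.1553,0,0]).as_matrix()
for y in(-.095,.095):
  for x in(-.0375,.0375):print(proj(t,e0+R0@np.array([x,y,-.048])))
```

```text
body -0.0375 -0.095 [291.7 204.5]
body 0.0375 -0.095 [257.  200.7]
body -0.0375 0.095 [307.9 158.9]
body 0.0375 0.095 [278.2 156. ]
tip [289.2 203.1] [288.3 205.6]
tip [281.4 202.3] [280.4 204.7]
top start: tcp [620.7 318.5] tip [612.5 316.7]
[600.7 358.9]
[584.  318.4]
[697.  326.9]
[678.9 287.1]
```

Horizontally, both views agree with the arm's reading, but the gripper sits roughly 30 mm higher than reported. I'll touch down in steps to find the real contact height; the 8 mm sprung stroke makes that safe.

In the tool's units: 0.012 m is 0.02, 0.008 m is 0.0133.

```bash
f(){ grep -E "ee_pos|ft_f"; }; echo '[0,0,0.0067,0,0,0,0,0.0133,0,0,0,0,0.02,0,0,0,0,0.02,0,0]' | python3 jog.py|f;  python3 - <<'E'
from h import *
c=r.camera("side");cv2.imwrite("pics/c4.png",cv2.resize(c["img"][150:220,240:330,::-1],None,fx=6,fy=6,interpolation=cv2.INTER_NEAREST))
to();
E
```

```text
ee_pos: [0.5032, 0.0886, 0.1774]
ft_force: [-0.6, -0.3, 0.1]
t 3.65 ee [0.5034 0.0887 0.1778] yaw 0.2968 F [0.5 0.6 0.8] w 0.0002309505444123367 q7 -1.62
```

View pics/c4.png

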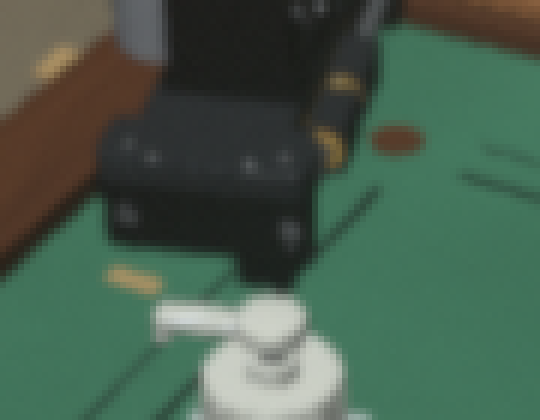

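The fingertip's lower edge is now at about (285,197.5) and the head top at about (285,203). There's still no force, so the gap is real and I'll continue down.

In the tool's units: 0.01 m is 0.0167, 0.008 m is 0.0133.

```bash
f(){ grep -E "ee_pos|ft_f"; }; echo '[0,0,0.0067,0,0,0,0,0.0133,0,0,0,0,0.0167,0,0]' | python3 jog.py|f;echo '[0,0,0.0033,0,0,0,0,0.0033,0,0]' | python3 jog.py|f; echo '[0,0,0.0033,0,0,0,0,0.0033,0,0]' | python3 jog.py|f; echo '[0,0,0.0033,0,0,0,0,0.0033,0,0]' | python3 jog.py|f
```

```text
ee_pos: [0.5034, 0.0887, 0.1676]
ft_force: [-0.7, 0.7, -0.4]
ee_pos: [0.5034, 0.0887, 0.1659]
ft_force: [-0.7, -0.4, 0.3]
ee_pos: [0.5035, 0.0887, 0.164]
ft_force: [-0.4, 0.3, -0.6]
ee_pos: [0.5035, 0.0887, 0.1619]
ft_force: [-0.4, -0.4, 0.5]
```

In the tool's units: 0.002 m is 0.0033.

```bash
f(){ grep -E "ee_pos|ft_f"; }; echo '[0,0,0.0033,0,0,0,0,0.0033,0,0]' | python3 jog.py|f;echo '[0,0,0.0033,0,0,0,0,0.0033,0,0]' | python3 jog.py|f
python3 - <<'E'
from h import *
c=r.camera("side");cv2.imwrite("pics/c5.png",cv2.resize(c["img"][150:220,240:330,::-1],None,fx=6,fy=6,interpolation=cv2.INTER_NEAREST))
to();
E
```

```text
ee_pos: [0.5035, 0.0887, 0.1599]
ft_force: [0.5, 0.5, -0.5]
ee_pos: [0.5037, 0.0888, 0.1582]
ft_force: [0.1, -0.1, 2.4]
t 5.0 ee [0.5037 0.0888 0.1583] yaw 0.2968 F [-0.8  0.1  2.2] w 0.00021795803994063262 q7 -1.64
```

View pics/c5.png

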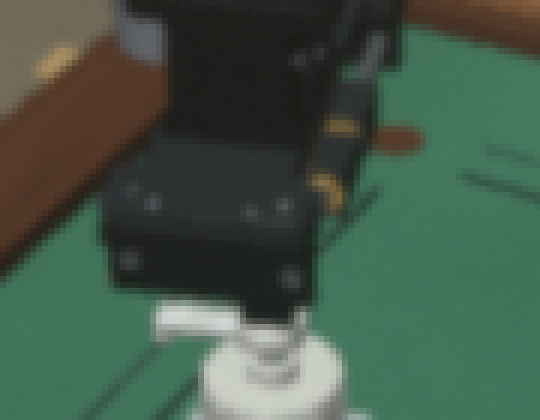

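The fingertip now sits on the pump head at about (285,203), pressing with 2.4 N at a reading of z≈0.159. The stated geometry puts contact at 0.1915, so **z readings run about 32.5 mm low**, and I'll use touch-referenced heights from here. Next I press the pump fully.

In the tool's units: 0.006 m is 0.01, 0.004 m is 0.0067.

```bash
f(){ grep -E "ee_pos|ft_f"; }; echo '[0,0,0.0033,0,0,0,0,0.0067,0,0,0,0,0.01,0,0,0,0,0.01,0,0]' | python3 jog.py|f;echo '[0,0,0.0033,0,0,0,0,0.0033,0,0]' | python3 jog.py|f
```

```text
ee_pos: [0.5037, 0.0888, 0.152]
ft_force: [-0.5, 0.2, 4.0]
ee_pos: [0.5039, 0.0888, 0.1507]
ft_force: [-2.4, -1.2, 8.5]
```

The pump bottomed out at 8.5 N. I'll release it, open the jaws above it and look.

In the tool's units: -0.025 m is -0.0417, -0.018 m is -0.03.

```bash
f(){ grep -E "ee_pos|ft_f|wid"; }; echo '[0,0,-0.01,0,0,0,0,-0.02,0,0,0,0,-0.03,0,0,0,0,-0.0417,0,0,0,0,-0.0417,0,0.087,0,0,-0.0417,0,0.087,0,0,-0.0417,0,0.087,0,0,-0.0417,0,0.087,0,0,-0.0417,0,0.087,0,0,-0.0417,0,0.087]' | python3 jog.py|f
python3 - <<'E'
from h import *
c=r.camera("side");b=c["img"];print(b[196:206,262:296].min(2))
to()
E
```

```text
ee_pos: [0.5035, 0.0887, 0.175]
ft_force: [0.7, -0.0, 0.1]
width: 0.0402
[[100 100  98  98  97  86  69  67  67  67  67  68  67  64  56  41  31  28
   29  27  28  28  29  30  34  45  51  54  61  64  65  66  66  67]
 [ 98  99  99 100  98  94  70  67  67  66  67  67  65  59  51  39  31  28
   28  29  29  29  26  29  32  42  53  62  66  66  67  66  66  67]
 [ 94  96  97  97  97  85  72  69  69  66  67  65  60  54  53  43  33  28
   28  29  29  28  28  29  34  52  69  70  68  67  67  66  68  67]
 [ 76  86  93  94  93  97  95  91  88  82  81  76  69  69  66  51  32  29
   28  29  29  29  29  32  50  88 111  95  75  68  67  66  67  67]
 [ 67  68  71  87 117 143 145 141 139 133 131 127 117 113 103  72  41  31
   29  27  30  29  30  34  66 121 158 139 102  75  67  67  67  68]
 [ 66  67  73 108 159 184 188 187 187 186 186 183 173 167 153 111  59  33
   31  31  30  29  29  36  71 131 177 175 141  91  68  67  67  67]
 [ 66  66  76 122 178 197 201 206 209 208 206 203 197 192 180 142  91  63
   60  58  51  47  41  44  75 135 182 189 164 102  68  67  67  69]
 [ 67  67  77 118 169 187 192 198 203 204 203 201 197 195 190 170 140 122
  122 119 106  96  85  81  98 145 184 186 157  97  68  68  67  67]
 [ 66  66  74 104 144 153 154 157 162 166 169 173 176 178 183 182 175 165
  172 174 163 154 146 141 145 168 185 171 134  92  76  70  68  68]
 [ 66  67  71  99 134 133 117 107 111 121 133 141 144 143 147 155 159 156
  167 181 185 187 188 186 182 178 169 144 122 125 113  89  74  68]]
t 6.65 ee [0.5035 0.0887 0.1751] yaw 0.2968 F [0.5 0.6 0.3] w 0.04433877020415794 q7 -1.63
```

The spout pixels match the start, so the pump sprang back. Next I finish opening and descend around the collar.

In the tool's units: 0.03 m is 0.05, 0.02 m is 0.0333.

```bash
f(){ grep -E "ee_pos|ft_f|wid"; }; echo '[0,0,0,0,0.087,0,0,0,0,0.087,0,0,0,0,0.087,0,0,0,0,0.087,0,0,0,0,0.087,0,0,0.0167,0,0.087,0,0,0.0333,0,0.087,0,0,0.05,0,0.087]' | python3 jog.py|f; echo '[0,0,0.0167,0,0.087,0,0,0.0333,0,0.087,0,0,0.05,0,0.087,0,0,0.05,0,0.087]' | python3 jog.py|f;  echo '[0,0,0.01,0,0.087,0,0,0.0233,0,0.087,0,0,0.0233,0,0.087]' | python3 jog.py|f
python3 - <<'E'
from h import *
c=r.camera("side");cv2.imwrite("pics/c6.png",cv2.resize(c["img"][140:250,230:330,::-1],None,fx=5,fy=5,interpolation=cv2.INTER_NEAREST))
to();
E
```

```text
ee_pos: [0.5032, 0.0886, 0.1438]
ft_force: [-1.1, -0.3, 0.2]
width: 0.0873
ee_pos: [0.5027, 0.0886, 0.1135]
ft_force: [-0.5, -0.7, -0.3]
width: 0.0872
ee_pos: [0.5031, 0.0886, 0.1002]
ft_force: [0.7, -0.9, 0.5]
width: 0.0872
t 8.2 ee [0.5033 0.0887 0.1007] yaw 0.2969 F [ 0.3  0.3 -0.9] w 0.08725308579565375 q7 -1.68
```

View pics/c6.png

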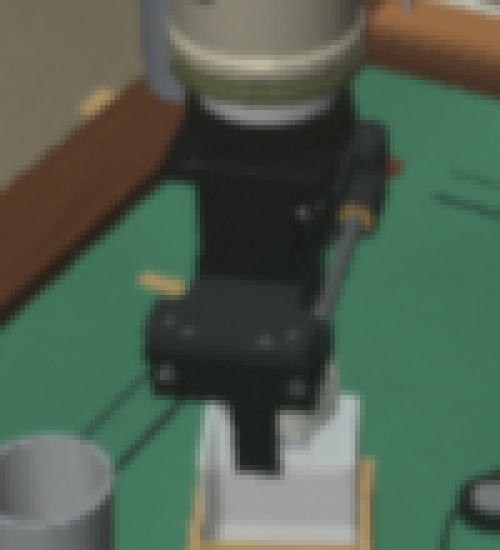

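The near finger hangs beside the collar, with its tip at about (281,234), and the body is clear of the pump and the glass. Now I grip.

```bash
echo '[0,0,0,0,0.05,0,0,0,0,0.05,0,0,0,0,0.05,0,0,0,0,0.05,0,0,0,0,0.05,0,0,0,0,0.05]' | python3 jog.py 60
python3 - <<'E'
from h import *
to();print(np.round(r.read_state()["torque"],3))
E
```

```text
time: 8.8
ee_pos: [0.5036, 0.0889, 0.1013]
eef_rot: [0.989, 0.148, 0.0, -0.0]
ft_force: [-1.0, 0.6, 1.7]
width: 0.0576
grip_force: 60.0
t 8.8 ee [0.5036 0.0889 0.1013] yaw 0.2969 F [-1.   0.6  1.7] w 0.05758286684256082 q7 -1.68
[ 0.09   0.019 -0.038]
```

```bash
cat > st.py <<'E'
from h import *
to();print("M",np.round(r.read_state()["torque"],3))
E
echo '[0,0,0,-0.0127,0.05,0,0,0,-0.0255,0.05,0,0,0,-0.0382,0.05,0,0,0,-0.0509,0.05,0,0,0,-0.0637,0.05]' | python3 jog.py >/dev/null; python3 st.py; echo '[0,0,0,-0.0191,0.05,0,0,0,-0.0382,0.05,0,0,0,-0.0573,0.05,0,0,-0.0008,-0.0764,0.05,0,0,-0.0008,-0.0955,0.05]' | python3 jog.py >/dev/null; python3 st.py
```

```text
t 9.3 ee [0.5039 0.0886 0.1014] yaw 0.4977 F [ 0.1 -0.3  2.4] w 0.05752298421922886 q7 -1.48
M [-0.007 -0.066 -0.273]
t 9.8 ee [0.504  0.0887 0.1018] yaw 0.7985 F [ 2.1  0.5 -0.7] w 0.057695622841881435 q7 -1.19
M [ 0.091 -0.377 -0.298]
```

Turning torque is about 0.28 N m, as expected. The total turn so far is 0.5 rad.

In the tool's units: -0.0003 m is -0.0005, -0.3 rad is -0.0955.

```bash
echo '[0,0,0,-0.0191,0.05,0,0,0,-0.0382,0.05,0,0,0,-0.0573,0.05,0,0,-0.0005,-0.0764,0.05,0,0,-0.0005,-0.0955,0.05]' | python3 jog.py >/dev/null; python3 st.py; echo '[0,0,0,-0.0159,0.05,0,0,0,-0.0318,0.05,0,0,0,-0.0477,0.05,0,0,0,-0.0477,0.05]' | python3 jog.py >/dev/null; python3 st.py; echo '[0,0,0,-0.0127,0.05,0,0,0,-0.0127,0.05]' | python3 jog.py >/dev/null; python3 st.py
```

```text
t 10.3 ee [0.504  0.0887 0.1021] yaw 1.0987 F [1.  0.8 0.8] w 0.057483554114988 q7 -0.91
M [ 0.087 -0.307 -0.334]
t 10.7 ee [0.5041 0.0888 0.1023] yaw 1.2475 F [1.1 0.2 2.9] w 0.057296648952549975 q7 -0.76
M [-0.02  -0.193  0.079]
t 10.9 ee [0.5041 0.0888 0.1024] yaw 1.2861 F [ 0.7 -0.   4.7] w 0.05784291408230018 q7 -0.73
M [-0.021 -0.167  0.022]
```

In the tool's units: -0.001 m is -0.0017.

```bash
echo '[0,0,-0.0017,0,0.05,0,0,-0.0017,0,0.05]' | python3 jog.py >/dev/null; python3 st.py;echo '[0,0,0,0,0.05]' | python3 jog.py >/dev/null; python3 st.py
```

```text
t 11.1 ee [0.5035 0.0886 0.1028] yaw 1.2855 F [ 1.4 -0.1 -0.5] w 0.057232638291637716 q7 -0.73
M [-0.013 -0.38  -0.034]
t 11.2 ee [0.5035 0.0887 0.1028] yaw 1.286 F [ 1.5  1.  -1. ] w 0.05793054800511678 q7 -0.73
M [-0.047 -0.382  0.003]
```

In the tool's units: -0.02 rad is -0.0064.

```bash
echo '[0,0,0,-0.0064,0.05]' | python3 jog.py >/dev/null; python3 st.py; echo '[0,0,0,-0.0064,0.05]' | python3 jog.py >/dev/null; python3 st.py
```

```text
t 11.3 ee [0.5036 0.0886 0.1028] yaw 1.3067 F [ 0.9  0.3 -0.6] w 0.05744396199197365 q7 -0.71
M [-0.013 -0.561 -0.252]
t 11.4 ee [0.5038 0.0888 0.103 ] yaw 1.3281 F [2.5 1.2 2.1] w 0.05745145905252864 q7 -0.69
M [ 0.088 -0.625 -0.125]
```

In the tool's units: -0.02 rad is -0.0064.

```bash
for i in 1 2 3; do :; done; echo '[0,0,0,-0.0064,0.05]' | python3 jog.py >/dev/null; python3 st.py; echo '[0,0,0,-0.0064,0.05]' | python3 jog.py >/dev/null; python3 st.py;  echo '[0,0,0,-0.0064,0.05]' | python3 jog.py >/dev/null; python3 st.py
```

```text
t 11.5 ee [0.5039 0.089  0.1033] yaw 1.3485 F [0.7 0.8 4. ] w 0.057344093660744264 q7 -0.67
M [ 0.235 -0.583 -0.235]
t 11.6 ee [0.5039 0.0891 0.1034] yaw 1.3686 F [0.3 0.7 5.7] w 0.05777386453621523 q7 -0.65
M [ 0.182 -0.4   -0.172]
t 11.7 ee [0.504  0.0891 0.1037] yaw 1.3889 F [-1.  -0.  11.4] w 0.05755426245852466 q7 -0.63
M [-0.009  0.278 -0.094]
```

Fz has jumped to 11.4 N upward and the torque has dropped. That fits the gasket pushing the freed collar at screw angle ≈0.9, so I'll check with a small lift and no more turning.

In the tool's units: -0.001 m is -0.0017, -0.0005 m is -0.0008.

```bash
echo '[0,0,0,0,0.05]' | python3 jog.py >/dev/null; python3 st.py; echo '[0,0,-0.0008,0,0.05,0,0,-0.0017,0,0.05,0,0,-0.0017,0,0.05]' | python3 jog.py >/dev/null; python3 st.py
```

```text
t 11.8 ee [0.504  0.089  0.1038] yaw 1.3887 F [-1.4  0.2 10.5] w 0.05786985033387124 q7 -0.63
M [ 0.028  0.168 -0.009]
t 12.1 ee [0.5036 0.0887 0.104 ] yaw 1.3874 F [0.6 1.1 2. ] w 0.05719067144811463 q7 -0.63
M [ 0.109 -0.348  0.033]
```

The manual's scale: shifts go in shares of 0.6 m and turns go in shares of pi rad. Converting my numbers, -0.02 rad is -0.0064.

```bash
echo '[0,0,0,-0.0064,0.05]' | python3 jog.py >/dev/null; python3 st.py; echo '[0,0,0,-0.0064,0.05]' | python3 jog.py >/dev/null; python3 st.py; echo '[0,0,-0.0017,0,0.05,0,0,-0.0017,0,0.05]' | python3 jog.py >/dev/null; python3 st.py
python3 - <<'E'
from h import *
c=r.camera("side")["img"];cv2.imwrite("pics/s7.png",c[:,:,::-1])
a=cv2.imread("pics/side0.png")[:,:,::-1]
# compare bottle side edges / shoulder edge on visible region
for (x0,x1,y0,y1) in((292,302,208,248),(272,280,225,250)):
    A=a[y0:y1,x0:x1].astype(np.float32).mean(2);B=c[y0:y1,x0:x1].astype(np.float32).mean(2)
    print(cv2.phaseCorrelate(A,B,cv2.createHanningWindow(A.shape[::-1],cv2.CV_32F)),abs(A-B).max())
E
```

```text
t 12.2 ee [0.5036 0.0887 0.104 ] yaw 1.4077 F [-0.1  0.4  3.8] w 0.05785252018770185 q7 -0.61
M [ 0.062 -0.199 -0.045]
t 12.3 ee [0.5036 0.0887 0.104 ] yaw 1.4287 F [ 0.5 -0.1  3.5] w 0.057776966029014075 q7 -0.59
M [ 0.015 -0.179 -0.059]
t 12.5 ee [0.503  0.0885 0.1045] yaw 1.4268 F [-0.1  0.3 -0.6] w 0.057543750237078195 q7 -0.59
M [-0.053 -0.121 -0.017]
((-3.2770678850938335, 7.699417810703601), 0.23528777420520783) 124.309525
((-0.07553526243124686, 0.7317672559261172), 0.9167523765563965) 8.1250305
```

While turning, the torque is now only 0.05 N m and the lift carries just the collar's weight, so the thread is free. I'll lift straight up a little and check that the bottle stays.

In the tool's units: -0.004 m is -0.0067, -0.003 m is -0.005.

```bash
echo '[0,0,-0.0017,0,0.05,0,0,-0.0033,0,0.05,0,0,-0.005,0,0.05,0,0,-0.0067,0,0.05,0,0,-0.0067,0,0.05]' | python3 jog.py >/dev/null; python3 st.py
python3 - <<'E'
from h import *
c=r.camera("side")["img"];cv2.imwrite("pics/s8.png",c[:,:,::-1])
a=cv2.imread("pics/side0.png")[:,:,::-1]
print(a[218:254:2,276].mean(1).round(),c[218:254:2,276].mean(1).round(),sep="\n")
print(a[200:250:2,299].mean(1).round(),c[200:250:2,299].mean(1).round(),sep="\n")
E
```

```text
t 13.05 ee [0.5037 0.0888 0.1091] yaw 1.4268 F [-0.5  0.1 -0.4] w 0.05743763039613976 q7 -0.59
M [ 0.001 -0.026  0.021]
[160. 137. 134. 147. 175. 178. 180. 177. 162. 158. 157. 156. 156. 165.
 177. 156. 121. 112.]
[138. 139. 150. 180. 183. 182. 183. 181. 168. 159. 159. 159. 159. 166.
 179. 159. 123. 114.]
[ 92.  92.  92.  93.  92.  92.  92.  91.  91. 121. 178. 177. 179. 179.
 180. 180. 178. 157. 151. 156. 155. 154. 159. 174. 165.]
[ 44.  55.  78.  96.  60.  30.  28.  31.  32.  36.  42. 102. 173. 182.
 183. 183. 180. 162. 157. 157. 157. 157. 166. 179. 166.]
```

The bottle's shoulder edge hasn't moved and Fz stays near zero. The collar's lower edge should end about 25 mm above the mouth, so I lift another 37.5 mm.

In the tool's units: -0.0375 m is -0.0625, -0.036 m is -0.06.

```bash
echo '[0,0,-0.0067,0,0.05,0,0,-0.0167,0,0.05,0,0,-0.0267,0,0.05,0,0,-0.0367,0,0.05,0,0,-0.0467,0,0.05,0,0,-0.055,0,0.05,0,0,-0.06,0,0.05,0,0,-0.0625,0,0.05,0,0,-0.0625,0,0.05,0,0,-0.0625,0,0.05,0,0,-0.0625,0,0.05]' | python3 jog.py |tail -2; python3 st.py
python3 - <<'E'
from h import *
c=r.camera("side")["img"];cv2.imwrite("pics/c9.png",cv2.resize(c[140:270,220:340,::-1],None,fx=4.5,fy=4.5,interpolation=cv2.INTER_NEAREST))
a=cv2.imread("pics/side0.png")[:,:,::-1]
print(c[218:254:2,276].mean(1).round())
E
```

```text
width: 0.0578
grip_force: 60.0
t 14.2 ee [0.5034 0.0887 0.1462] yaw 1.4268 F [ 0.2 -0.2 -1.1] w 0.057788642390137736 q7 -0.55
M [ 0.033 -0.138  0.022]
[195. 199. 185. 182. 183. 182. 183. 181. 168. 159. 159. 159. 159. 166.
 179. 159. 124. 114.]
```

View pics/c9.png

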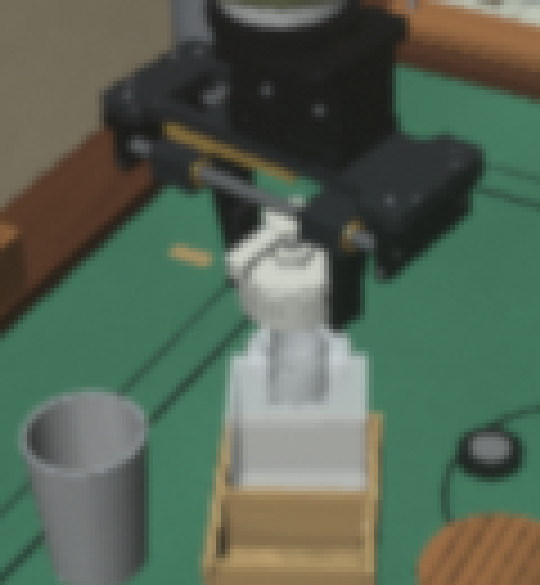

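The collar with its pump is held upright above the bare neck, its lower edge at about (283,212.5). The bottle stands in the caddy with its neck base at about (286,229), and the glass and striker are undisturbed. One check of the gap before handing in.

Run:
```python
from h import *
c=r.camera("side");d=np.array([.0912-.5035,.7716-.0887]);d/=np.linalg.norm(d)
f=lambda rad,z:proj(c,np.array([.5035+d[0]*rad,.0887+d[1]*rad,z]))
print("neck base",f(.0175,.098),"rim front",f(.0175,.134));
for z in(.154,.1585,.164):print(z,f(.029,z))
print(c["img"][200:234,284].mean(1).round());to()
```

```text
neck base [286.3 229.8] rim front [285.9 218.4]
0.154 [285.8 214.8]
0.1585 [285.7 213.3]
0.164 [285.6 211.5]
[198. 204. 203. 200. 188. 172. 161. 158. 158. 158. 157. 157. 156. 156.
 159. 162. 164. 168. 172. 170. 167. 163. 161. 167. 166. 164. 162. 161.
 162. 169. 178. 182. 181. 173.]
t 14.3 ee [0.5035 0.0887 0.1462] yaw 1.4268 F [-1.3 -0.6 -1.3] w 0.05732986083744525 q7 -0.55
```

The image agrees with a lower edge at z ≈ 0.158–0.16, about 25 mm clear. The arm is still, so I'm handing in.

```bash
python3 -c "
from bench import r
print(r.close_job())"
```

```text
the job is handed in; nothing more can be done
None
```

I pressed the pump fully and let it spring back, unscrewed the collar until the thread let go (plus a 0.04 rad check turn), and handed the job in at about 14 s, still holding the collar upright about 25 mm above the mouth with the bottle standing in the caddy.

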